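Unstack a water sample set onto its instruments

TASK

The sample set has come in as one stack of four closed vessels on the bench. Take it apart and stand each vessel upright in the middle of the instrument that works on it next: the glass weighing bottle on the balance pan, the aluminium tin on the hotplate, the culture dish on the round window of the light box, and the white jar on the magnetic stirrer. Keep every vessel upright all the way, set it down rather than drop it, and leave the conical flask and the empty beaker standing where they are.

Things in the scene. Friction and masses are not known exactly. Their poses are not given: they have to be found in the camera images.
- bottle: Weighing bottle, top of the stack: a small clear glass cylinder with a white paper band, 29 mm in diameter, with a ground glass lid (30 mm in diameter, from 26 to 34 mm up) and a small glass knob on it; 46 mm high in all. The lid does not come off. About 30 g. Origin: centre of the underside, z up.
- tin: Moisture tin, second from the top: a flat round aluminium tin with its slip lid on, 44 mm in diameter, 24 mm high, flat on top; about 50 g. The lid does not come off. Origin: centre of the underside, z up.
- dish: Culture dish, third from the top: a clear round plastic dish with its lid on and an amber layer of set agar inside, 54 mm in diameter, 14 mm high, flat on top; about 30 g. The lid does not come off. Origin: centre of the underside, z up.
- jar: Sample jar, bottom of the stack, standing on the bench: a round white plastic jar 62 mm in diameter with a black screw lid (60 mm in diameter, from 64 to 80 mm up); 80 mm high, flat on top; 0.14 to 0.28 kg. The lid does not come off. The vessels simply stand on one another, each within about 4 mm of the centre of the one below; nothing interlocks. Origin: centre of the underside, z up.
- balance_pan (a point): Centre of the top face of the balance's pan: a round bare steel pan 110 mm in diameter, 46 mm above the bench, on a low white body 185 mm deep and 145 mm wide with a display and two keys in front of the pan. The pan is rigid. It stands fixed on the bench, its operator's side more or less towards the robot, but the four instruments trade places from start to start. x of the point runs from the operator's side to the back of the instrument, z up.
- hotplate_plate (a point): Centre of the top face of the hotplate's plate: a square white ceramic plate 122 x 122 mm, 76 mm above the bench, on a grey body 180 mm deep and 140 mm wide with two black knobs on its front face. It stands fixed on the bench, its operator's side more or less towards the robot, but the four instruments trade places from start to start. x of the point runs from the operator's side to the back of the instrument, z up.
- lightbox_window (a point): Centre of the top face of the light box's window: a round white window 104 mm in diameter with a grey counting grid, 44 mm above the bench and 2 mm above the top of its flat black housing, 180 mm deep and 140 mm wide. It stands fixed on the bench, its operator's side more or less towards the robot, but the four instruments trade places from start to start. x of the point runs from the operator's side to the back of the instrument, z up.
- stirrer_plate (a point): Centre of the top face of the magnetic stirrer's plate: a round white plate 116 mm in diameter, 64 mm above the bench, on a blue body 165 mm deep and 130 mm wide with one black knob on top in front of the plate. It stands fixed on the bench, its operator's side more or less towards the robot, but the four instruments trade places from start to start. x of the point runs from the operator's side to the back of the instrument, z up.
- flask: Bystander: conical glass flask with a dark rubber stopper, 64 mm in diameter at the foot, 112 mm high, standing on the bench in one row with the stack and the beaker, in any order, neighbours at least 105 mm apart between centres. Origin: centre of the underside.
- beaker: Bystander: small empty glass beaker, 50 mm in diameter at the rim, 68 mm high, standing on the bench in the row with the stack and the conical flask. Origin: centre of the underside.
There are look-alikes about, which are no part of the job. Leave any purple look-alike of the bottle alone. Several things have the shape of the dish; the one meant has the colours described above.

How it is judged:
By the outcome, as a careful person would: the job done as asked, in the order asked, and still so for the second after the job is handed in, with the robot touching nothing.
It also fails if it takes over 106 s, if anything falls off the work surface, if the arm or the gripper's body presses on something with over 40 N, if the wrist force passes 120 N, or if a joint passes its speed limit or range.

ROBOT

A 7-joint arm with a two-finger parallel gripper is mounted at the origin on the work surface. World frame = base frame: x ahead of the robot, y to its left, z up, the work surface at z = 0. Lengths are in m, angles in rad, forces in N, time in s.
With the tool pointing down it reaches from about 0.425 to 0.875 m from the base axis. Payload 4.7 kg.
Tool frame: the origin (TCP) lies midway between the tips of the shut fingers; the grasp point (between the pads) lies r.tcp_to_grasp behind it (r.tcp_to_grasp is the distance from the TCP to the grasp point, in m); z points along the fingers, y is the direction in which the jaws open and shut (so a half turn about z gives the same grasp; the last joint's range is limited). The gripper opens to 85 mm and grips with 20 to 120 N. Pads are 22 mm wide; open, the fingers measure 114 mm over their backs; the gripper's body (76 mm by 85 mm) begins 54 mm behind the grasp point. The pads swing forward as they close: fully open they stand 13 mm farther back than shut.
Start: joints at [-1.139, 0.321, -0.07, 1.45, 0.023, 1.371, -0.057], TCP at [0.264, 0.594, 0.201] pointing down, gripper open.
Joint ranges: [-2.86, 2.86], [-0.3, 2.09], [-1.38, 1.24], [0.06, 2.45], [-1.56, 4.7], [0.09, 2.05], [-2.69, 2.69]. Speed limits (rad/s): [2.57, 2.57, 3.14, 3.14, 3.14, 3.14, 3.14].

INTERFACE

Orientations are given as a unit quaternion [w, x, y, z].
In Python, from workcell import r gives the robot as it stands.
- The arm moves only by the tool step_arm, never from a script. Its arguments are lists of equal length, an entry for each row: "xyz": the shift along the world's x, y, z in units of 25 mm (1.0 is 25 mm), a list of three; "delta_rot": the turn, a rotation vector about the world's x, y, z in units of 6 degrees (1.0 is 6 degrees), a list of three; "hand": the closure, from 0 (fully open) to 1 (shut). In form: {"xyz": [[tx, ty, tz], ...], "delta_rot": [[ax, ay, az], ...], "hand": [hand, ...]}. A call has 1 to 12 rows; each row shifts and turns the commanded pose from where the row before left it; what a row does not reach is not made up. A row lasts 1/12 s, in which the tool goes at most 41.7 mm and 7.16 degrees, less where a joint would pass 70% of its speed; a pose out of reach is approached as far as the arm can. A call is refused whole if a number of a shift passes 1 or a number of a turn 1, either way. A call with a gripper value outside its range is refused whole. The fingers move at their own pace and stop on an object; "grip_force" is the grip in N (left out, the last holds). Time passes only in rows, so rows that do not move let the fingers close. It gives the time, the measured TCP pose, the force and the opening at its end, in the units of the state.
- r.sense(): the state, without advancing time (a new reading comes with each control period).
- r.get_image(name): name is "side" or "top"; returns (picture, depth): 420x560x3 uint8, blue, green, red; 420x560 float32, m along the optical axis (not along the pixel's ray), 0 where there is no reading.
- r.camera_params(name): a dict with "fx", "fy", "cx", "cy" (pixels), "R" (3x3) and "t" (3): a world point X has camera coordinates R X + t. Camera axes: x right, y down, z forward; pixel columns grow to the right and rows downward; lengths in m; the calibration is good to about 2 mm. A picture is of the moment at which its call begins. camera_params takes no time and is no camera call.
- r.hand_in(): hands the job in, once; it reports no verdict.
The state is a dict: "clock": time; "joint_pos": joint angles; "dq": joint speeds; "tau": joint torques, N m; "ee_pos": TCP position; "tcp_rot": TCP orientation; "wrist_force": force on the tool from outside, world axes, zero at the start; "torque": the same for the moment, N m; "grip_width": opening from 0.0 (shut) to 1.0 (fully open).
Only numpy, scipy, OpenCV 4.12 (cv2) and the standard library are available. Lean on these libraries where they do the work, as an engineer would, in place of code of your own. Each camera call takes 0.05 s, during which the arm holds its last target. There are 200 camera calls.

## Working session

There is one attempt and no reset: what is moved stays moved. The work goes in short steps, Python scripts to look and compute and a tool call to move; the robot and the scene stay as the last step left them, time stands still between calls to the robot, and variables do not carry over. Pictures are saved under pics/ and viewed, about 12 in all and at most 16, crops included, and the job is handed in when it is done.

Besides the shell and the picture viewer there is one more tool, called after "Emit:" as a command line: name --argument value ..., lists and objects as JSON in quotes. step_arm: Moves the arm, as the interface text tells. Its arguments: {"type":"object","properties":{"xyz":{"type":"array","items":{"type":"array","items":{"type":"number"}}},"delta_rot":{"type":"array","items":{"type":"array","items":{"type":"number"}}},"hand":{"type":"array","items":{"type":"number"}},"grip_force":{"type":"number"}},"required":["xyz","delta_rot","hand"]}

```bash
mkdir -p pics; ls; python3 - <<'E'
from workcell import r
import cv2,numpy as np
print(r.sense(), r.tcp_to_grasp)
for n in ("side","top"):
    im,d=r.get_image(n); cv2.imwrite(f"pics/{n}0.png",im); np.save(f"{n}0.npy",d)
    print(n,r.camera_params(n))
E
```

```text
pics
{'clock': 0.0, 'joint_pos': array([-1.13886188,  0.32179737, -0.0701085 ,  1.45167632,  0.02261649,
        1.3708065 , -0.05690732]), 'dq': array([ 0.00114355,  0.00155807,  0.00045741, -0.00026291,  0.00157077,
       -0.00184318, -0.00087004]), 'tau': array([ 1.80575880e-04, -4.93594730e+01, -3.82265327e-01, -3.14325070e+01,
        1.31717679e-02,  1.15018510e-02,  2.76588037e-05]), 'ee_pos': array([0.26355498, 0.59351414, 0.19943973]), 'tcp_rot': array([-1.43813216e-04,  2.07376666e-01,  9.78260710e-01, -9.39070188e-04]), 'wrist_force': array([0.50232021, 0.37933335, 0.25364075]), 'torque': array([-0.01234649,  0.00178428, -0.00935938]), 'grip_width': 1.0011144993691332} 0.0187
side {'fx': 434.56624270740195, 'fy': 434.56624270740195, 'cx': 281.3080019683084, 'cy': 204.0443544446671, 'R': array([[ 0.92864206, -0.37075979,  0.01269237],
       [-0.2754784 , -0.71209792, -0.64577721],
       [ 0.24846643,  0.59619941, -0.7634204 ]]), 't': array([-0.48531756,  0.21224985,  0.95505348])}
top {'fx': 541.4804272244556, 'fy': 541.4804272244556, 'cx': 283.6464676979211, 'cy': 205.31660119053376, 'R': array([[-0.00992089, -0.99978285, -0.0183254 ],
       [-0.98825325,  0.01259814, -0.15230498],
       [ 0.15250278,  0.01659914, -0.98816364]]), 't': array([0.01190303, 0.51529975, 1.43020904])}
```

View pics/side0.png

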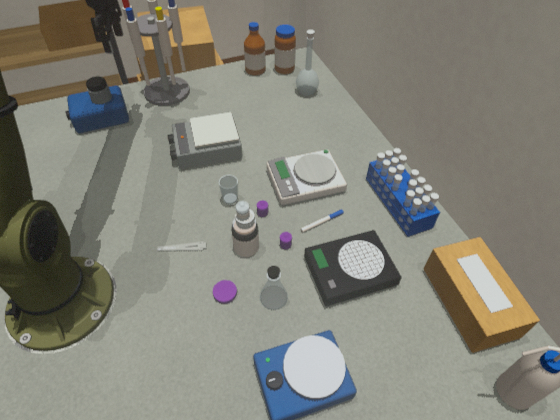

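View pics/top0.png

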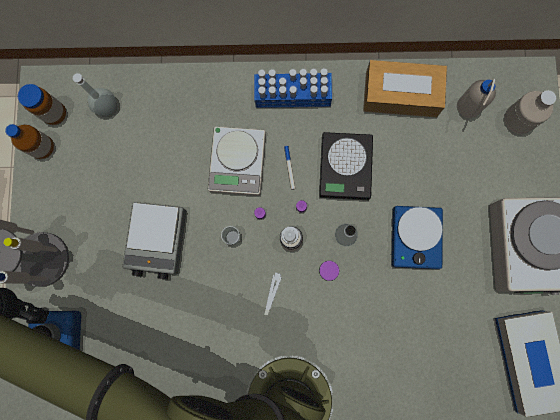

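The top view shows the stack at (291,237), the beaker at (231,236) and the flask at (346,234). The balance pan is at (238,150), the window at (348,156), the hotplate at (154,229) and the stirrer at (420,228). Next I measure these.

```bash
cat > h.py <<'E'
import cv2,numpy as np
from workcell import r
def ray(n,u,v):
    p=r.camera_params(n);R,t=p["R"],p["t"]
    d=R.T@np.array([(u-p["cx"])/p["fx"],(v-p["cy"])/p["fy"],1.]);return -R.T@t,d
def plane(n,u,v,z):
    c,d=ray(n,u,v);return c+d*(z-c[2])/d[2]
def cloud(n,d):
    p=r.camera_params(n);v,u=np.indices(d.shape)
    X=np.stack([(u-p["cx"])/p["fx"]*d,(v-p["cy"])/p["fy"]*d,d],-1)
    W=(X-p["t"])@p["R"];W[d==0]=np.nan;return W
def proj(n,X):
    p=r.camera_params(n);c=p["R"]@X+p["t"];return c[0]/c[2]*p["fx"]+p["cx"],c[1]/c[2]*p["fy"]+p["cy"]
E
python3 - <<'E'
from h import *
top=cv2.imread("pics/top0.png");side=cv2.imread("pics/side0.png")
W={n:cloud(n,np.load(n+"0.npy")) for n in("top","side")}
seeds=dict(balance=(238,150,.046),light=(348,156,.044),hot=(154,229,.076),stir=(420,222,.064))
for k,(u,v,h) in seeds.items():
    c=plane("top",u,v,h)
    for n in W:
        w=W[n];m=(abs(w[...,2]-h)<.004)&(np.hypot(w[...,0]-c[0],w[...,1]-c[1])<.1)
        im=top if n=="top" else side
        g=im.min(2)
        uu,vv=proj(n,c);uu,vv=int(uu),int(vv)
        m2=(m&(g>110)).astype(np.uint8)
        cn,_=cv2.findContours(cv2.morphologyEx(m2,cv2.MORPH_CLOSE,np.ones((5,5))),0,1)
        b=max(cn,key=cv2.contourArea)
        P=np.array([plane(n,*q[0],h)[:2] for q in b],np.float32)
        print(k,n,c[:2].round(3),"hull circ",cv2.minEnclosingCircle(P*1000),"rect",cv2.minAreaRect(P*1000),"zmed",np.nanmedian(w[vv-3:vv+4,uu-3:uu+4,2]).round(4),g[vv,uu])
for k,(u,v,z) in dict(stack=(291,237,.15),beaker=(231,236,.068),flask=(346,232,.112),purp=(260,213,.04),purp2=(301,206,.04),lid=(329,270,.014)).items():print(k,plane("top",u,v,z).round(3))
c=cv2.resize(top[195:290,200:380],None,fx=4,fy=4,interpolation=cv2.INTER_CUBIC);cv2.imwrite("pics/t1.png",c)
c=cv2.resize(side[165:315,175:345],None,fx=4,fy=4,interpolation=cv2.INTER_CUBIC);cv2.imwrite("pics/s1.png",c)
E
```

```text
balance top [0.67 0.13] hull circ ((650.8030395507812, 134.256103515625), 84.78231811523438) rect ((649.29736328125, 135.98826599121094), (132.24276733398438, 151.03697204589844), 84.58658599853516) zmed 0.0456 169
balance side [0.67 0.13] hull circ ((668.9229125976562, 132.70460510253906), 56.909732818603516) rect ((672.4895629882812, 133.63702392578125), (105.89161682128906, 107.82708740234375), 68.91697692871094) zmed 0.0443 174
light top [ 0.649 -0.172] hull circ ((648.2905883789062, -168.0747528076172), 52.04057693481445) rect ((648.295654296875, -167.63323974609375), (100.61019134521484, 101.95945739746094), 51.46558380126953) zmed 0.0438 161
light side [ 0.649 -0.172] hull circ ((648.8276977539062, -166.280029296875), 53.3250617980957) rect ((648.7093505859375, -166.3960723876953), (104.9690170288086, 104.04119873046875), 35.155296325683594) zmed 0.0427 182
hot top [0.451 0.348] hull circ ((455.8487548828125, 353.6939697265625), 83.91935729980469) rect ((456.0198669433594, 353.72235107421875), (120.98908996582031, 120.90021514892578), 83.07892608642578) zmed 0.0751 172
hot side [0.451 0.348] hull circ ((456.56890869140625, 348.458984375), 83.52088165283203) rect ((456.7558898925781, 350.25445556640625), (122.17143249511719, 120.78516387939453), 83.18777465820312) zmed 0.0735 198
stir top [ 0.462 -0.354] hull circ ((445.5942077636719, -352.92694091796875), 57.48057174682617) rect ((446.1683044433594, -352.94049072265625), (113.72847747802734, 112.17548370361328), 43.2502555847168) zmed 0.0639 168
stir side [ 0.462 -0.354] hull circ ((446.0783996582031, -352.87652587890625), 57.72490692138672) rect ((447.1064758300781, -352.93316650390625), (112.71485900878906, 113.31678771972656), 68.4481430053711) zmed 0.0619 204
stack [ 0.418 -0.013  0.15 ]
beaker [0.431 0.146 0.068]
flask [ 0.433 -0.154  0.112]
purp [0.495 0.07  0.04 ]
purp2 [ 0.513 -0.041  0.04 ]
lid [ 0.341 -0.115  0.014]
```

View pics/t1.png

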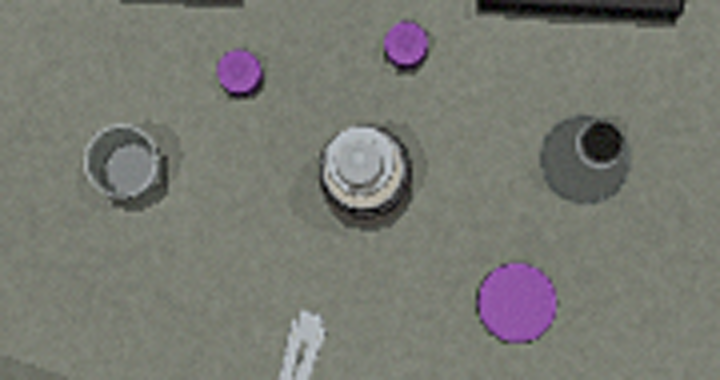

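View pics/s1.png

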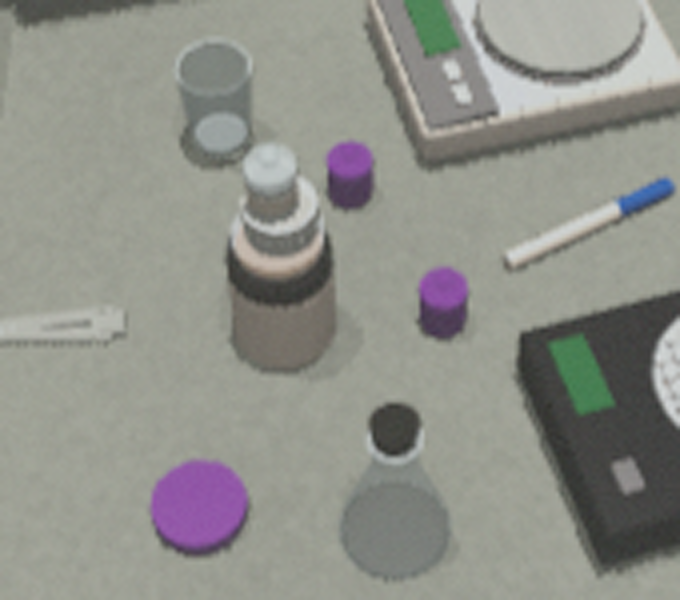

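The crops show the four-vessel stack, with the purple decoys clear of it. I now fit each layer's axis from the depth points.

```bash
cat >> h.py <<'E'
from scipy.optimize import least_squares
def fit(W,z0,z1,rad,c0,tol=.006):
    """centre of a vertical cylinder of known radius from wall points"""
    P=np.concatenate([w.reshape(-1,3) for w in W]);P=P[np.isfinite(P[:,0])]
    P=P[(P[:,2]>z0)&(P[:,2]<z1)][:,:2];c=np.array(c0)
    Q=P[np.hypot(*(P-c).T)<rad+.015]
    f=lambda c:np.maximum(np.hypot(*(Q-c).T)-rad,0)+.15*np.minimum(np.hypot(*(Q-c).T)-rad,0)
    s=least_squares(f,c,loss="soft_l1",f_scale=.002);return s.x.round(4),len(Q),np.sqrt(np.mean(s.fun**2)).round(4)
E
python3 - <<'E'
from h import *
W={n:cloud(n,np.load(n+"0.npy")) for n in("top","side")}
c0=(.425,-.013)
for nm,z0,z1,R in (("knob",.155,.17,.006),("lid",.144,.154,.015),("bottle",.122,.142,.0145),("tin",.097,.115,.022),("tintop",.115,.121,.022),("dish",.082,.092,.027),("jarlid",.066,.079,.030),("jar",.01,.06,.031)):
    print(nm,[fit(L,z0,z1,R,c0) for L in ([W["top"]],[W["side"]],list(W.values()))])
    for n in W:
        w=W[n];m=(w[...,2]>z0)&(w[...,2]<z1)&(np.hypot(w[...,0]-c0[0],w[...,1]-c0[1])<.05)
        if m.any():print("   ",n,w[m].mean(0).round(4),w[m].min(0).round(3),w[m].max(0).round(3))
E
```

```text
knob [(array([ 0.4225, -0.0105]), 26, np.float64(0.0025)), (array([ 0.4247, -0.009 ]), 21, np.float64(0.0004)), (array([ 0.423 , -0.0106]), 47, np.float64(0.0019))]
    top [ 0.423  -0.0103  0.1591] [ 0.415 -0.023  0.156] [ 0.43  -0.001  0.166]
    side [ 0.4249 -0.0107  0.1598] [ 0.421 -0.015  0.157] [ 0.43  -0.004  0.163]
lid [(array([ 0.4243, -0.0089]), 82, np.float64(0.0007)), (array([ 0.4257, -0.0089]), 109, np.float64(0.0008)), (array([ 0.4253, -0.0089]), 191, np.float64(0.0007))]
    top [ 0.4245 -0.0087  0.1504] [ 0.411 -0.023  0.144] [0.438 0.004 0.154]
    side [ 0.4247 -0.0119  0.1496] [ 0.411 -0.025  0.144] [0.44  0.006 0.153]
bottle [(array([ 0.4245, -0.0075]), 13, np.float64(0.0024)), (array([ 0.4255, -0.0097]), 75, np.float64(0.0003)), (array([ 0.4251, -0.0092]), 88, np.float64(0.0011))]
    top [ 0.419  -0.0068  0.1289] [ 0.41  -0.023  0.122] [0.444 0.01  0.137]
    side [ 0.4228 -0.0189  0.133 ] [ 0.411 -0.024  0.123] [ 0.439 -0.006  0.142]
tin [(array([ 0.4248, -0.0113]), 58, np.float64(0.0016)), (array([ 0.4289, -0.0102]), 107, np.float64(0.0005)), (array([ 0.4268,
[... 784 characters left out ...]
  0.0887] [ 0.4   -0.037  0.083] [0.452 0.005 0.092]
jarlid [(array([ 0.4246, -0.0121]), 42, np.float64(0.0003)), (array([ 0.4258, -0.0126]), 147, np.float64(0.0005)), (array([ 0.4252, -0.0126]), 189, np.float64(0.0005))]
    top [ 0.4168 -0.0195  0.0749] [ 0.394 -0.042  0.066] [0.455 0.016 0.079]
    side [ 0.4214 -0.0317  0.074 ] [ 0.396 -0.043  0.066] [0.455 0.001 0.079]
jar [(array([ 0.4246, -0.0125]), 32, np.float64(0.0001)), (array([ 0.4257, -0.0126]), 336, np.float64(0.0002)), (array([ 0.4251, -0.0126]), 368, np.float64(0.0003))]
    top [ 0.3995 -0.0155  0.0396] [ 0.394 -0.042  0.014] [0.417 0.012 0.06 ]
    side [ 0.4198 -0.0349  0.0374] [ 0.395 -0.044  0.01 ] [ 0.456 -0.006  0.06 ]
```

Emit:
step_arm --xyz '[[0.1,-0.3,0.2],[0.23,-0.8,0.2],[0.23,-0.8,0.2],[0.23,-0.8,0.2],[0.23,-0.8,0.2],[0.23,-0.8,0.2],[0.23,-0.8,0.2],[0.23,-0.8,0.2],[0.23,-0.8,0.2],[0.23,-0.8,0.2],[0.23,-0.8,0],[0.23,-0.8,0]]' --delta_rot '[[0,0,0],[0,0,0],[0,0,0],[0,0,0],[0,0,0],[0,0,0],[0,0,0],[0,0,0],[0,0,0],[0,0,0],[0,0,0],[0,0,0]]' --hand '[0,0,0,0,0,0,0,0,0,0,0,0]' --grip_force 25

```text
clock: 1.1
ee_pos: [0.3299, 0.365, 0.2512]
tcp_rot: [0.0, 0.208, 0.978, 0.0]
wrist_force: [0.7, -0.1, 0.7]
grip_width: 1.0
```

Emit:
step_arm --xyz '[[0.23,-0.9,0],[0.23,-0.9,0],[0.23,-0.9,0],[0.23,-0.9,0],[0.23,-0.9,0],[0.23,-0.9,0],[0.23,-0.9,0],[0.23,-0.9,0],[0.23,-0.9,0],[0.23,-0.9,0],[0.23,-0.9,0],[0.23,-0.9,0]]' --delta_rot '[[0,0,0],[0,0,0],[0,0,0],[0,0,0],[0,0,0],[0,0,0],[0,0,0],[0,0,0],[0,0,0],[0,0,0],[0,0,0],[0,0,0]]' --hand '[0,0,0,0,0,0,0,0,0,0,0,0]'

```text
clock: 2.1
ee_pos: [0.3983, 0.0949, 0.2507]
tcp_rot: [-0.0, 0.208, 0.978, 0.0]
wrist_force: [0.4, -0.0, 0.0]
grip_width: 1.0
```

Emit:
step_arm --xyz '[[0.23,-0.9,0],[0.23,-0.9,0],[0.23,-0.9,0],[0.23,-0.9,0],[0.1,-0.5,0],[0,0,0],[0,0,0]]' --delta_rot '[[0,0,0],[0,0,0],[0,0,0],[0,0,0],[0,0,0],[0,0,0],[0,0,0]]' --hand '[0,0,0,0,0,0,0]'

```text
clock: 2.68
ee_pos: [0.4236, -0.0062, 0.2506]
tcp_rot: [-0.0, 0.208, 0.978, 0.001]
wrist_force: [0.9, 1.0, -0.1]
grip_width: 0.998
```

Emit:
step_arm --xyz '[[0.06,-0.11,0],[0,0,-0.5],[0,0,-0.7],[0,0,-0.7],[0,0,-0.7],[0,0,-0.6],[0,0,-0.6],[0,0,-0.5],[0,0,-0.36],[0,0,-0.2],[0,0,0]]' --delta_rot '[[0,0,0],[0,0,0],[0,0,0],[0,0,0],[0,0,0],[0,0,0],[0,0,0],[0,0,0],[0,0,0],[0,0,0],[0,0,0]]' --hand '[0,0,0,0,0,0,0,0,0,0,0]'

```text
clock: 3.6
ee_pos: [0.4248, -0.0082, 0.1282]
tcp_rot: [-0.001, 0.207, 0.978, -0.0]
wrist_force: [-0.3, -0.5, 0.3]
grip_width: 1.003
```

```bash
cat > look.py <<'E'
import sys
from h import *
n,u0,u1,v0,v1,out=sys.argv[1],*map(int,sys.argv[2:6]),sys.argv[6]
im,d=r.get_image(n);np.save("last.npy",d)
f=min(700/(u1-u0),560/(v1-v0))
cv2.imwrite(f"pics/{out}.png",cv2.resize(im[v0:v1,u0:u1],None,fx=f,fy=f,interpolation=cv2.INTER_CUBIC))
s=r.sense();print(s["clock"],s["ee_pos"].round(4),s["joint_pos"].round(2))
E
python3 look.py side 175 345 165 315 s2
```

```text
3.65 [ 0.4254 -0.0083  0.129 ] [-0.63 -0.15  0.54  2.08  0.08  1.19  1.03]
```

View pics/s2.png

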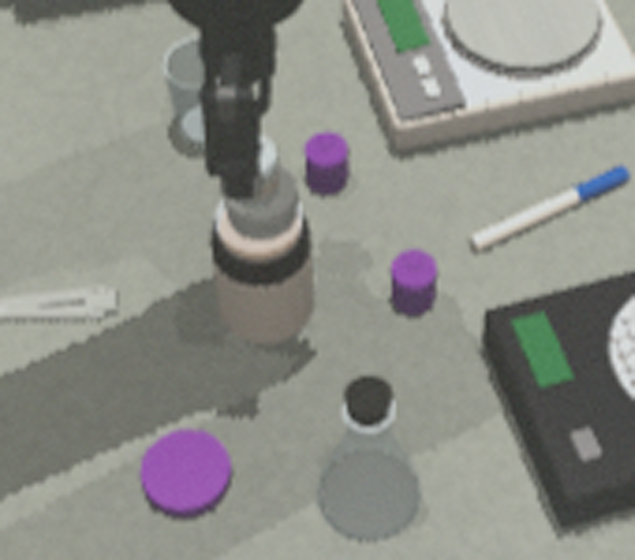

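The fingers line up along the side camera's view, straddling the bottle at about (262,170) in the crop. Closing.

Emit:
step_arm --xyz '[[0,0,0],[0,0,0],[0,0,0],[0,0,0],[0,0,0],[0,0,0],[0,0,0],[0,0,0],[0,0,0],[0,0,0],[0,0,0],[0,0,0]]' --delta_rot '[[0,0,0],[0,0,0],[0,0,0],[0,0,0],[0,0,0],[0,0,0],[0,0,0],[0,0,0],[0,0,0],[0,0,0],[0,0,0],[0,0,0]]' --hand '[0.2,0.4,0.5,0.55,0.6,0.65,0.7,0.8,1,1,1,1]'

```text
clock: 4.65
ee_pos: [0.4256, -0.0086, 0.1291]
tcp_rot: [0.0, 0.207, 0.978, 0.0]
wrist_force: [0.1, -0.3, 1.2]
grip_width: 0.088
```

```bash
python3 look.py side 175 345 165 315 s3
```

```text
4.7 [ 0.4256 -0.0086  0.1291] [-0.63 -0.15  0.54  2.08  0.08  1.19  1.03]
```

View pics/s3.png

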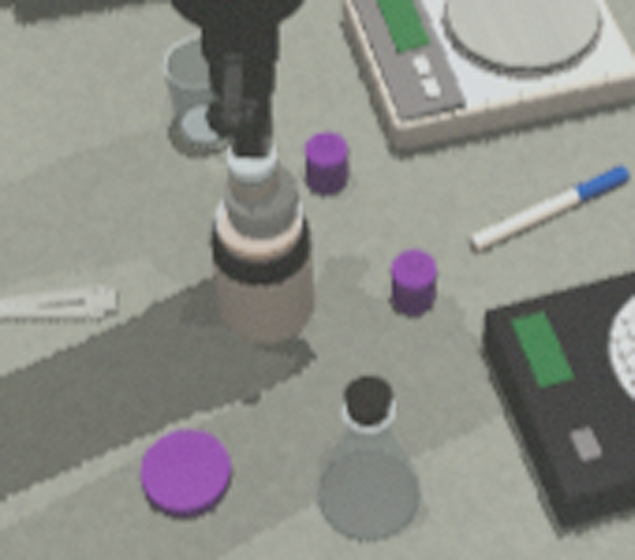

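```bash
python3 - <<'E'
from h import *
for n in("side","top"):
    im,d=r.get_image(n);w=cloud(n,d)
    m=(np.hypot(w[...,0]-.425,w[...,1]+.009)<.05)&(w[...,2]>.1)&(w[...,2]<.26)
    dark=im.max(2)<70
    print(n)
    for z in np.arange(.12,.26,.01):
        a=m&(abs(w[...,2]-z)<.005)
        if a.any():print(round(z,3),a.sum(),(a&dark).sum(),w[a].min(0).round(3)[:2],w[a].max(0).round(3)[:2])
print(r.sense()["joint_pos"])
for z in (.129,.14,.15,.16):
  p=proj("side",np.array([.4256,-.0086,z]));print(z,(np.array(p)-[175,165])*700/170*635/700)
E
```

```text
side
0.12 109 0 [ 0.408 -0.032] [0.45  0.004]
0.13 36 0 [ 0.41  -0.025] [ 0.439 -0.009]
0.14 38 0 [ 0.411 -0.025] [ 0.438 -0.008]
0.15 65 0 [ 0.411 -0.025] [ 0.439 -0.003]
0.16 7 0 [ 0.413 -0.024] [ 0.432 -0.013]
0.17 37 12 [ 0.413 -0.029] [ 0.437 -0.01 ]
0.18 25 20 [ 0.413 -0.029] [ 0.437 -0.012]
0.19 4 1 [ 0.429 -0.01 ] [ 0.439 -0.005]
0.2 5 3 [ 0.421 -0.043] [ 0.434 -0.006]
0.21 22 15 [ 0.406 -0.049] [ 0.433 -0.028]
0.22 30 19 [ 0.399 -0.057] [ 0.444 -0.01 ]
0.23 45 31 [ 0.404 -0.057] [ 0.445 -0.008]
0.24 26 18 [ 0.404 -0.056] [ 0.447 -0.004]
0.25 38 26 [ 0.398 -0.056] [ 0.445 -0.011]
0.26 26 15 [ 0.4   -0.056] [ 0.441 -0.019]
top
[-0.62613238 -0.15199701  0.54419202  2.08422503  0.08444055  1.18861995
  1.03442852]
0.129 [252.50262054 176.07030524]
0.14 [251.46174717 164.18483628]
0.15 [250.49938014 153.19581144]
0.16 [249.521273   142.02705419]
```

```bash
python3 - <<'E'
from h import *
for nm,h in(("open",.0425),("open back",.057),("shut",.004),("shut back",.018)):
  for z in (.13,.14,.15,.16,.17):
    p=proj("side",np.array([.4256-.405*h,-.0086-.913*h,z]));print(nm,z,((np.array(p)-[175,165])*560/150).round())
E
```

```text
open 0.13 [245. 232.]
open 0.14 [244. 222.]
open 0.15 [243. 211.]
open 0.16 [242. 200.]
open 0.17 [241. 189.]
open back 0.13 [243. 253.]
open back 0.14 [242. 242.]
open back 0.15 [241. 231.]
open back 0.16 [239. 220.]
open back 0.17 [238. 209.]
shut 0.13 [252. 180.]
shut 0.14 [251. 169.]
shut 0.15 [250. 158.]
shut 0.16 [249. 147.]
shut 0.17 [248. 136.]
shut back 0.13 [249. 199.]
shut back 0.14 [248. 188.]
shut back 0.15 [247. 177.]
shut back 0.16 [246. 166.]
shut back 0.17 [245. 155.]
```

The near finger tip ends around (250,150), which is z≈0.155–0.16. The 7.5 mm opening means the fingers hold only the knob. So the real tips sit about 25 mm above the reported TCP. I'll open, lift, and measure the offset over clear bench.

Emit:
step_arm --xyz '[[0,0,0],[0,0,0],[0,0,0],[0,0,0],[0,0,0.3],[0,0,0.6],[0,0,0.8],[0,0,0.8],[0.8,0,0.5],[0.9,0,0],[0.9,0.2,0],[0.9,0.2,0]]' --delta_rot '[[0,0,0],[0,0,0],[0,0,0],[0,0,0],[0,0,0],[0,0,0],[0,0,0],[0,0,0],[0,0,0],[0,0,0],[0,0,0],[0,0,0]]' --hand '[0.7,0.5,0.2,0,0,0,0,0,0,0,1,1]'

```text
clock: 5.8
ee_pos: [0.5144, 0.0014, 0.2052]
tcp_rot: [0.001, 0.207, 0.978, 0.001]
wrist_force: [1.0, -0.3, 0.1]
grip_width: 0.748
```

Emit:
step_arm --xyz '[[0.9,0.2,0],[0.7,0.2,0],[0,0,-0.7],[0,0,-0.8],[0,0,-0.8],[0,0,-0.7],[0,0,-0.5],[0,0,0]]' --delta_rot '[[0,0,0],[0,0,0],[0,0,0],[0,0,0],[0,0,0],[0,0,0],[0,0,0],[0,0,0]]' --hand '[1,1,1,1,1,1,1,1]'

```text
clock: 6.47
ee_pos: [0.5511, 0.0114, 0.1142]
tcp_rot: [-0.002, 0.207, 0.978, -0.001]
wrist_force: [0.2, 0.4, 0.1]
grip_width: -0.004
```

```bash
python3 look.py side 170 370 110 270 s4;  python3 - <<'E'
from h import *
w=cloud("side",np.load("last.npy"));e=r.sense()["ee_pos"]
m=(np.hypot(w[...,0]-e[0],w[...,1]-e[1])<.03)&(w[...,2]<.2)
for z in np.arange(.0,.2,.006):
    a=m&(abs(w[...,2]-z)<.003)
    if a.any():print(round(z,3),a.sum(),w[a].min(0).round(3)[:2],w[a].max(0).round(3)[:2])
E
```

```text
6.5167 [0.5522 0.0114 0.1158] [-0.6   0.19  0.59  1.82 -0.11  1.17  1.18]
0.0 263 [ 0.523 -0.018] [0.581 0.04 ]
0.144 2 [ 0.542 -0.   ] [0.559 0.007]
0.15 14 [ 0.54  -0.003] [0.559 0.011]
0.156 15 [ 0.54  -0.003] [0.559 0.009]
0.162 17 [ 0.54  -0.007] [0.559 0.009]
0.168 10 [ 0.541 -0.005] [0.551 0.001]
0.174 3 [ 0.54  -0.004] [ 0.546 -0.002]
0.186 1 [ 0.541 -0.016] [ 0.541 -0.016]
0.192 2 [ 0.536 -0.015] [0.539 0.008]
```

View pics/s4.png

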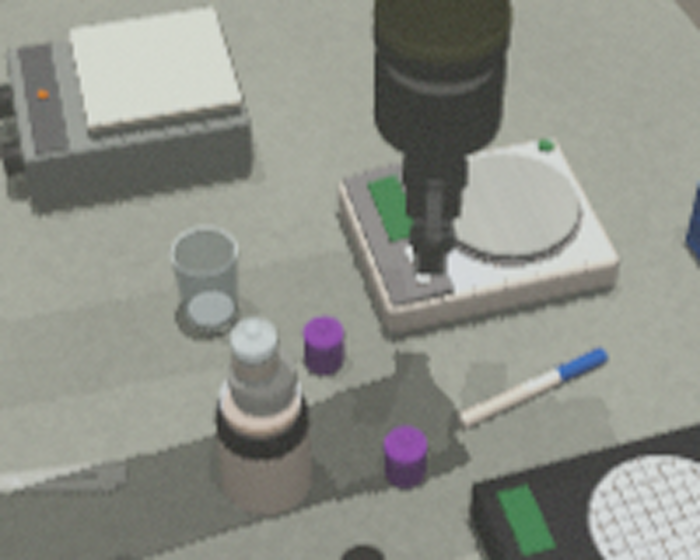

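Tip seen at about (430,270), z≈0.143, against a reported TCP of 0.116, so the offset is about +27 mm. The stack is undisturbed. One light touch on the bench will fix the number.

Emit:
step_arm --xyz '[[0,0,-0.7],[0,0,-0.9],[0,0,-0.9],[0,0,-0.9],[0,0,-0.7],[0,0,-0.5],[0,0,-0.3],[0,0,-0.1],[0,0,-0.1],[0,0,0]]' --delta_rot '[[0,0,0],[0,0,0],[0,0,0],[0,0,0],[0,0,0],[0,0,0],[0,0,0],[0,0,0],[0,0,0],[0,0,0]]' --hand '[1,1,1,1,1,1,1,1,1,1]'

```text
clock: 7.35
ee_pos: [0.5538, 0.0114, -0.0103]
tcp_rot: [0.001, 0.207, 0.978, 0.0]
wrist_force: [-0.1, 0.4, 0.1]
grip_width: -0.001
```

Emit:
step_arm --xyz '[[0,0,-0.06],[0,0,-0.06],[0,0,-0.06],[0,0,0]]' --delta_rot '[[0,0,0],[0,0,0],[0,0,0],[0,0,0]]' --hand '[1,1,1,1]'

```text
clock: 7.68
ee_pos: [0.553, 0.0114, -0.0154]
tcp_rot: [0.0, 0.207, 0.978, 0.0]
wrist_force: [-0.2, -0.0, -0.2]
grip_width: -0.002
```

Emit:
step_arm --xyz '[[0,0,-0.1],[0,0,-0.06],[0,0,-0.06],[0,0,0]]' --delta_rot '[[0,0,0],[0,0,0],[0,0,0],[0,0,0]]' --hand '[1,1,1,1]'

```text
clock: 8.02
ee_pos: [0.5527, 0.0113, -0.0214]
tcp_rot: [-0.0, 0.207, 0.978, -0.0]
wrist_force: [0.1, 0.2, 0.3]
grip_width: 0.002
```

Emit:
step_arm --xyz '[[0,0,-0.06],[0,0,-0.06],[0,0,0]]' --delta_rot '[[0,0,0],[0,0,0],[0,0,0]]' --hand '[1,1,1]'

```text
clock: 8.27
ee_pos: [0.5528, 0.0113, -0.0243]
tcp_rot: [-0.0, 0.207, 0.978, -0.0]
wrist_force: [-0.6, -0.0, -0.6]
grip_width: -0.001
```

Emit:
step_arm --xyz '[[0,0,-0.06],[0,0,-0.06],[0,0,0]]' --delta_rot '[[0,0,0],[0,0,0],[0,0,0]]' --hand '[1,1,1]'

```text
clock: 8.52
ee_pos: [0.5528, 0.0114, -0.0273]
tcp_rot: [-0.0, 0.207, 0.978, -0.0]
wrist_force: [-0.2, 0.2, -1.0]
grip_width: 0.003
```

Emit:
step_arm --xyz '[[0,0,-0.05],[0,0,-0.05],[0,0,0]]' --delta_rot '[[0,0,0],[0,0,0],[0,0,0]]' --hand '[1,1,1]'

```text
clock: 8.77
ee_pos: [0.5528, 0.0114, -0.0297]
tcp_rot: [-0.0, 0.207, 0.978, -0.0]
wrist_force: [0.0, -0.1, -0.6]
grip_width: 0.0
```

Emit:
step_arm --xyz '[[0,0,-0.05],[0,0,-0.05],[0,0,0]]' --delta_rot '[[0,0,0],[0,0,0],[0,0,0]]' --hand '[1,1,1]'

```text
clock: 9.02
ee_pos: [0.5532, 0.0114, -0.0307]
tcp_rot: [-0.0, 0.207, 0.978, 0.0]
wrist_force: [-3.4, 0.2, 10.7]
grip_width: -0.001
```

Contact came at a reported z of −0.030, so true tip height is reported z + 30 mm. Back to the bottle with that correction.

Emit:
step_arm --xyz '[[0,0,0.6],[0,0,0.9],[0,0,0.9],[0,0,0.9],[0,0,0.9],[0,0,0.9],[0,0,0.9],[-0.5,-0.12,0.9],[-0.9,-0.14,0.7],[-0.9,-0.14,0.4],[-0.9,-0.14,0],[-0.9,-0.14,0]]' --delta_rot '[[0,0,0],[0,0,0],[0,0,0],[0,0,0],[0,0,0],[0,0,0],[0,0,0],[0,0,0],[0,0,0],[0,0,0],[0,0,0],[0,0,0]]' --hand '[1,0.5,0,0,0,0,0,0,0,0,0,0]'

```text
clock: 10.02
ee_pos: [0.4501, -0.0059, 0.1688]
tcp_rot: [0.001, 0.207, 0.978, 0.0]
wrist_force: [0.6, -0.4, 0.2]
grip_width: 1.0
```

Emit:
step_arm --xyz '[[-0.7,-0.1,0],[-0.34,-0.05,0],[0,0,0],[0,0,0]]' --delta_rot '[[0,0,0],[0,0,0],[0,0,0],[0,0,0]]' --hand '[0,0,0,0]'

```text
clock: 10.35
ee_pos: [0.4252, -0.0092, 0.1684]
tcp_rot: [0.001, 0.207, 0.978, 0.001]
wrist_force: [0.4, 0.4, 0.9]
grip_width: 1.001
```

```bash
python3 - <<'E'
from h import *
im,d=r.get_image("side");w=cloud("side",d)
for nm,z0,z1,R in (("lid",.144,.154,.015),("bottle",.122,.142,.0145),("tin",.097,.115,.022),("dish",.082,.092,.027),("jar",.01,.06,.031)):print(nm,fit([w],z0,z1,R,(.425,-.01)))
print(r.sense()["ee_pos"])
E
```

```text
lid (array([ 0.4251, -0.0084]), 90, np.float64(0.0007))
bottle (array([ 0.4252, -0.0098]), 78, np.float64(0.0002))
tin (array([ 0.4285, -0.0102]), 111, np.float64(0.0004))
dish (array([ 0.4263, -0.0106]), 99, np.float64(0.0007))
jar (array([ 0.4257, -0.0129]), 333, np.float64(0.0003))
[ 0.42549867 -0.00923218  0.16833561]
```

Emit:
step_arm --xyz '[[0,0,-0.5],[0,0,-0.7],[0,0,-0.7],[0,0,-0.5],[0,0,-0.27],[0,0,-0.1],[0,0,0],[0,0,0],[0,0,0],[0,0,0],[0,0,0],[0,0,0]]' --delta_rot '[[0,0,0],[0,0,0],[0,0,0],[0,0,0],[0,0,0],[0,0,0],[0,0,0],[0,0,0],[0,0,0],[0,0,0],[0,0,0],[0,0,0]]' --hand '[0,0,0,0,0,0,0,0.3,0.5,0.55,0.6,0.65]'

```text
clock: 11.4
ee_pos: [0.4248, -0.0093, 0.0992]
tcp_rot: [0.0, 0.207, 0.978, 0.0]
wrist_force: [-0.9, -0.7, 0.6]
grip_width: 0.355
```

Emit:
step_arm --xyz '[[0,0,0],[0,0,0],[0,0,0],[0,0,0],[0,0,0]]' --delta_rot '[[0,0,0],[0,0,0],[0,0,0],[0,0,0],[0,0,0]]' --hand '[0.7,0.8,0.9,0.9,0.9]'

```text
clock: 11.82
ee_pos: [0.425, -0.0093, 0.0993]
tcp_rot: [0.0, 0.207, 0.978, 0.0]
wrist_force: [-0.4, 0.9, 4.9]
grip_width: 0.339
```

Emit:
step_arm --xyz '[[0,0,0.1],[0,0,0.3],[0,0,0.6],[0,0,0.7],[0,0,0.7],[0,0,0.4],[0.3,0.2,0.2],[0.6,0.35,0],[0.8,0.45,0],[0.8,0.45,0],[0.8,0.45,0],[0.8,0.45,0]]' --delta_rot '[[0,0,0],[0,0,0],[0,0,0],[0,0,0],[0,0,0],[0,0,0],[0,0,0],[0,0,0],[0,0,0],[0,0,0],[0,0,0],[0,0,0]]' --hand '[0.9,0.9,0.9,0.9,0.9,0.9,0.9,0.9,0.9,0.9,0.9,0.9]'

```text
clock: 12.82
ee_pos: [0.5279, 0.0504, 0.1728]
tcp_rot: [-0.0, 0.207, 0.978, -0.0]
wrist_force: [0.5, 0.1, 0.2]
grip_width: 0.332
```

Emit:
step_arm --xyz '[[0.8,0.45,0],[0.8,0.45,0],[0.8,0.45,0],[0.8,0.45,0],[0.8,0.45,0],[0.8,0.45,0],[0.6,0.45,0],[0.3,0.3,0],[0,0,0],[0,0,0]]' --delta_rot '[[0,0,0],[0,0,0],[0,0,0],[0,0,0],[0,0,0],[0,0,0],[0,0,0],[0,0,0],[0,0,0],[0,0,0]]' --hand '[0.9,0.9,0.9,0.9,0.9,0.9,0.9,0.9,0.9,0.9]'

```text
clock: 13.65
ee_pos: [0.6691, 0.136, 0.172]
tcp_rot: [-0.001, 0.207, 0.978, -0.001]
wrist_force: [-0.3, -0.2, -0.8]
grip_width: 0.338
```

```bash
python3 look.py side 170 370 100 260 s5; python3 - <<'E'
from h import *
w=cloud("side",np.load("last.npy"));e=r.sense()["ee_pos"]
print(fit([w],.10,.12,.022,(.428,-.01)), fit([w],.195,.23,.0145,e[:2]))
m=(np.hypot(w[...,0]-e[0],w[...,1]-e[1])<.04)&(w[...,2]>.1)&(w[...,2]<.25);print(np.percentile(w[m][:,2],[0,1,5]))
E
```

```text
13.7 [0.6689 0.1352 0.1726] [-0.63  0.44  0.54  1.41 -0.22  1.35  1.07]
(array([ 0.4287, -0.0101]), 311, np.float64(0.0012)) (array([0.6629, 0.1237]), 107, np.float64(0.0023))
[0.18896903 0.1898111  0.19131828]
```

View pics/s5.png

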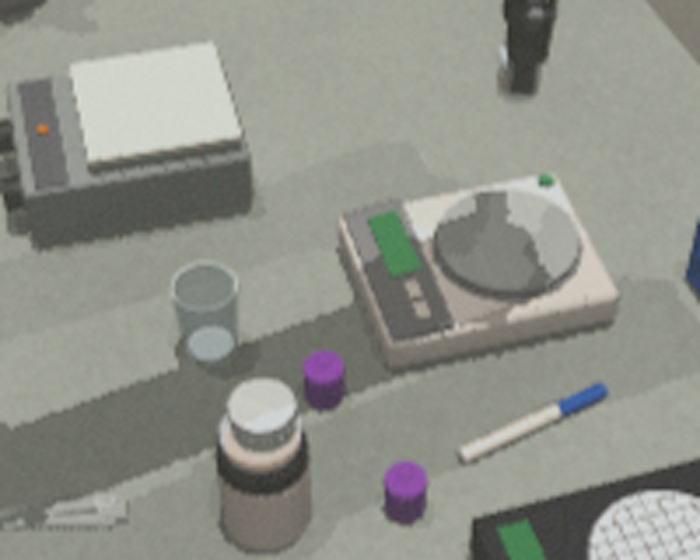

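The bottle is held upright at (518,80), its foot at z≈0.190. The tin, dish and jar remain on the bench. Lowering onto the pan.

Emit:
step_arm --xyz '[[0.04,-0.13,-0.4],[0,0,-0.7],[0,0,-0.8],[0,0,-0.8],[0,0,-0.8],[0,0,-0.8],[0,0,-0.6],[0,0,-0.3],[0,0,-0.15],[0,0,-0.1],[0,0,-0.1],[0,0,0]]' --delta_rot '[[0,0,0],[0,0,0],[0,0,0],[0,0,0],[0,0,0],[0,0,0],[0,0,0],[0,0,0],[0,0,0],[0,0,0],[0,0,0],[0,0,0]]' --hand '[0.9,0.9,0.9,0.9,0.9,0.9,0.9,0.9,0.9,0.9,0.9,0.9]'

```text
clock: 14.7
ee_pos: [0.6709, 0.1323, 0.0356]
tcp_rot: [0.0, 0.207, 0.978, 0.0]
wrist_force: [0.4, -0.6, -0.1]
grip_width: 0.336
```

Emit:
step_arm --xyz '[[0,0,-0.05],[0,0,-0.05],[0,0,0]]' --delta_rot '[[0,0,0],[0,0,0],[0,0,0]]' --hand '[0.9,0.9,0.9]'

```text
clock: 14.95
ee_pos: [0.6707, 0.1324, 0.0328]
tcp_rot: [0.0, 0.207, 0.978, 0.0]
wrist_force: [-0.4, -0.2, -0.2]
grip_width: 0.332
```

Emit:
step_arm --xyz '[[0,0,-0.05],[0,0,-0.05],[0,0,-0.04],[0,0,0]]' --delta_rot '[[0,0,0],[0,0,0],[0,0,0],[0,0,0]]' --hand '[0.9,0.9,0.9,0.9]'

```text
clock: 15.28
ee_pos: [0.6703, 0.1323, 0.0287]
tcp_rot: [-0.0, 0.207, 0.978, -0.0]
wrist_force: [-0.5, 0.4, -0.0]
grip_width: 0.333
```

Emit:
step_arm --xyz '[[0,0,-0.04],[0,0,-0.03],[0,0,0]]' --delta_rot '[[0,0,0],[0,0,0],[0,0,0]]' --hand '[0.9,0.9,0.9]'

```text
clock: 15.53
ee_pos: [0.6706, 0.1324, 0.0275]
tcp_rot: [0.0, 0.207, 0.978, 0.0]
wrist_force: [-0.2, -0.4, 0.9]
grip_width: 0.333
```

Emit:
step_arm --xyz '[[0,0,-0.03],[0,0,0]]' --delta_rot '[[0,0,0],[0,0,0]]' --hand '[0.9,0.9]'

```text
clock: 15.7
ee_pos: [0.6707, 0.1323, 0.0274]
tcp_rot: [0.0, 0.207, 0.978, 0.0]
wrist_force: [-2.1, -1.0, 5.2]
grip_width: 0.339
```

Emit:
step_arm --xyz '[[0,0,0],[0,0,0],[0,0,0],[0,0,0],[0,0,0.2],[0,0,0.5],[0,0,0.8],[0,0,0.9],[0,0,0.9],[0,0,0.9],[0,0,0.4],[-0.5,-0.3,0]]' --delta_rot '[[0,0,0],[0,0,0],[0,0,0],[0,0,0],[0,0,0],[0,0,0],[0,0,0],[0,0,0],[0,0,0],[0,0,0],[0,0,0],[0,0,0]]' --hand '[0.6,0.5,0.3,0.1,0,0,0,0,0,0,0,0]'

```text
clock: 16.7
ee_pos: [0.6614, 0.1268, 0.1457]
tcp_rot: [0.004, 0.206, 0.978, 0.002]
wrist_force: [-1.0, 0.8, 0.5]
grip_width: 0.999
```

Emit:
step_arm --xyz '[[-0.8,-0.46,0],[-0.9,-0.53,0],[-0.9,-0.53,0],[-0.9,-0.53,0],[-0.9,-0.53,0],[-0.9,-0.53,0],[-0.9,-0.53,0],[-0.9,-0.53,0],[-0.9,-0.53,0],[-0.9,-0.53,0],[-0.3,-0.16,0],[0,0,0]]' --delta_rot '[[0,0,0],[0,0,0],[0,0,0],[0,0,0],[0,0,0],[0,0,0],[0,0,0],[0,0,0],[0,0,0],[0,0,0],[0,0,0],[0,0,0]]' --hand '[0,0,0,0,0,0,0,0,0,0,0,0]'

```text
clock: 17.7
ee_pos: [0.4268, -0.0108, 0.1418]
tcp_rot: [-0.0, 0.208, 0.978, 0.001]
wrist_force: [0.2, -0.0, -0.8]
grip_width: 1.006
```

```bash
python3 look.py side 170 370 100 260 s6; python3 - <<'E'
from h import *
w=cloud("side",np.load("last.npy"))
print(r.sense()["ee_pos"],"tin",fit([w],.10,.115,.022,(.428,-.01)),"bottle",fit([w],.05,.068,.0145,(.67,.132)),fit([w],.074,.08,.015,(.67,.132)))
E
```

```text
17.75 [ 0.4282 -0.0098  0.1421] [-0.67 -0.17  0.58  2.06  0.1   1.22  1.03]
[ 0.42822404 -0.00977065  0.14209182] tin (array([ 0.4286, -0.0099]), 110, np.float64(0.0009)) bottle (array([0.6703, 0.1286]), 53, np.float64(0.0004)) (array([0.6706, 0.1307]), 63, np.float64(0.0008))
```

View pics/s6.png

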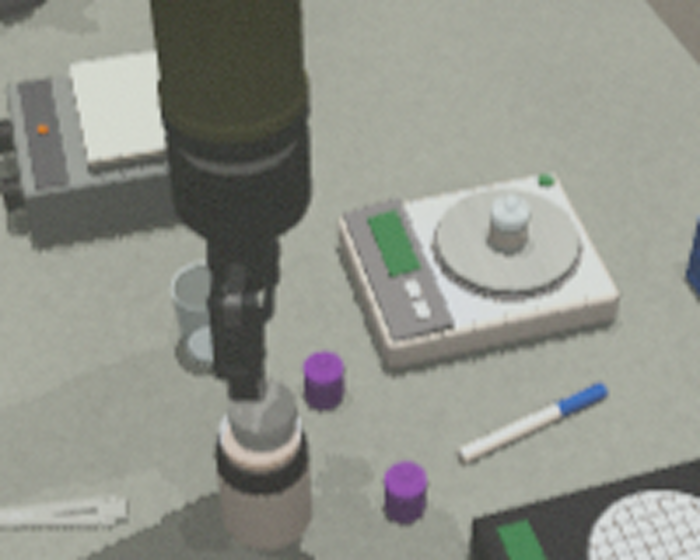

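The bottle stands centred on the pan at (508,225). Now the tin.

Emit:
step_arm --xyz '[[0,0,-0.5],[0,0,-0.7],[0,0,-0.7],[0,0,-0.6],[0,0,-0.3],[0,0,-0.15],[0,0,-0.09],[0,0,0],[0,0,0],[0,0,0],[0,0,0],[0,0,0]]' --delta_rot '[[0,0,0],[0,0,0],[0,0,0],[0,0,0],[0,0,0],[0,0,0],[0,0,0],[0,0,0],[0,0,0],[0,0,0],[0,0,0],[0,0,0]]' --hand '[0,0,0,0,0,0,0,0.2,0.35,0.4,0.45,0.5]'

```text
clock: 18.75
ee_pos: [0.4287, -0.0097, 0.0663]
tcp_rot: [0.001, 0.207, 0.978, 0.001]
wrist_force: [-0.1, 0.4, 2.8]
grip_width: 0.504
```

Emit:
step_arm --xyz '[[0,0,0],[0,0,0],[0,0,0],[0,0,0],[0,0,0]]' --delta_rot '[[0,0,0],[0,0,0],[0,0,0],[0,0,0],[0,0,0]]' --hand '[0.55,0.6,0.75,0.8,0.8]' --grip_force 30

```text
clock: 19.17
ee_pos: [0.4287, -0.0097, 0.0664]
tcp_rot: [0.001, 0.207, 0.978, 0.001]
wrist_force: [-0.8, 0.2, 6.6]
grip_width: 0.498
```

Emit:
step_arm --xyz '[[0,0,0.1],[0,0,0.3],[0,0,0.6],[0,0,0.7],[0,0,0.7],[0,0,0.7],[0,0.3,0.6],[0,0.6,0.3],[0.1,0.8,0],[0.1,0.8,0],[0.1,0.8,0],[0.1,0.8,0]]' --delta_rot '[[0,0,0],[0,0,0],[0,0,0],[0,0,0],[0,0,0],[0,0,0],[0,0,0],[0,0,0],[0,0,0],[0,0,0],[0,0,0],[0,0,0]]' --hand '[0.8,0.8,0.8,0.8,0.8,0.8,0.8,0.8,0.8,0.8,0.8,0.8]'

```text
clock: 20.17
ee_pos: [0.4379, 0.0934, 0.1659]
tcp_rot: [0.0, 0.208, 0.978, 0.0]
wrist_force: [0.7, -0.0, -0.9]
grip_width: 0.504
```

Emit:
step_arm --xyz '[[0.1,0.9,0],[0.1,0.9,0],[0.1,0.9,0],[0.1,0.9,0],[0.1,0.9,0],[0.1,0.9,0],[0.1,0.9,0],[0,0.9,0],[0,0.9,0],[0,0.9,0],[0,0.9,0],[0,0.4,0]]' --delta_rot '[[0,0,0],[0,0,0],[0,0,0],[0,0,0],[0,0,0],[0,0,0],[0,0,0],[0,0,0],[0,0,0],[0,0,0],[0,0,0],[0,0,0]]' --hand '[0.8,0.8,0.8,0.8,0.8,0.8,0.8,0.8,0.8,0.8,0.8,0.8]'

```text
clock: 21.17
ee_pos: [0.4543, 0.3534, 0.1654]
tcp_rot: [-0.0, 0.206, 0.979, 0.0]
wrist_force: [-0.4, 0.1, 0.4]
grip_width: 0.501
```

```bash
python3 look.py side 100 300 40 260 s7; python3 - <<'E'
from h import *
w=cloud("side",np.load("last.npy"));e=r.sense()["ee_pos"]
print(e,"dish",fit([w],.083,.092,.027,(.426,-.011)),fit([w],.067,.078,.03,(.425,-.0125)),"tin",fit([w],.19,.205,.022,e[:2]))
m=(np.hypot(w[...,0]-e[0],w[...,1]-e[1])<.04)&(w[...,2]>.1)&(w[...,2]<.25);print(np.percentile(w[m][:,2],[0,1,5]))
E
```

```text
21.2167 [0.4541 0.3542 0.1653] [-0.96  0.18  0.28  1.7  -0.05  1.27  0.49]
[0.45409496 0.35421704 0.16529479] dish (array([ 0.4269, -0.011 ]), 205, np.float64(0.0014)) (array([ 0.4253, -0.0129]), 122, np.float64(0.0005)) tin (array([0.4499, 0.3445]), 46, np.float64(0.0007))
[0.19033685 0.19134814 0.19585007]
```

View pics/s7.png

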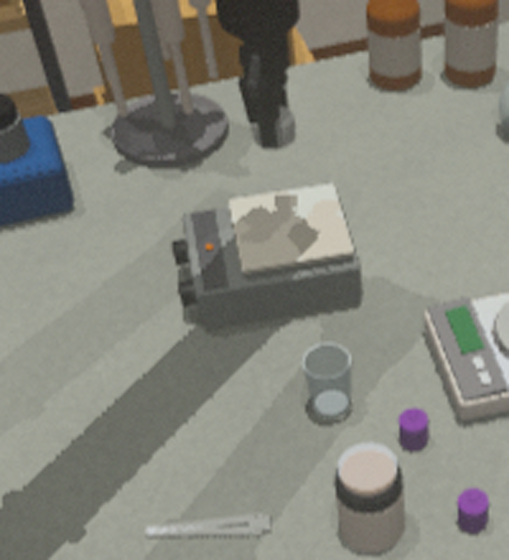

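The tin is held at (280,125), and the dish sits undisturbed on the jar at (370,470). Lowering to the hotplate.

Emit:
step_arm --xyz '[[0.08,-0.08,-0.4],[0,0,-0.7],[0,0,-0.8],[0,0,-0.8],[0,0,-0.8],[0,0,-0.5],[0,0,-0.25],[0,0,-0.1],[0,0,-0.08],[0,0,-0.05],[0,0,-0.05],[0,0,0]]' --delta_rot '[[0,0,0],[0,0,0],[0,0,0],[0,0,0],[0,0,0],[0,0,0],[0,0,0],[0,0,0],[0,0,0],[0,0,0],[0,0,0],[0,0,0]]' --hand '[0.8,0.8,0.8,0.8,0.8,0.8,0.8,0.8,0.8,0.8,0.8,0.8]'

```text
clock: 22.22
ee_pos: [0.4579, 0.3484, 0.0529]
tcp_rot: [0.0, 0.207, 0.978, 0.0]
wrist_force: [-0.2, -0.2, -0.2]
grip_width: 0.503
```

Emit:
step_arm --xyz '[[0,0,-0.04],[0,0,-0.04],[0,0,0]]' --delta_rot '[[0,0,0],[0,0,0],[0,0,0]]' --hand '[0.8,0.8,0.8]'

```text
clock: 22.47
ee_pos: [0.4575, 0.3481, 0.0503]
tcp_rot: [0.0, 0.207, 0.978, 0.0]
wrist_force: [-0.5, -0.0, -0.4]
grip_width: 0.496
```

Emit:
step_arm --xyz '[[-0.04,0.13,0],[0,0,-0.04],[0,0,-0.03],[0,0,0]]' --delta_rot '[[0,0,0],[0,0,0],[0,0,0],[0,0,0]]' --hand '[0.8,0.8,0.8,0.8]'

```text
clock: 22.8
ee_pos: [0.4564, 0.3516, 0.0485]
tcp_rot: [-0.0, 0.207, 0.978, 0.0]
wrist_force: [-0.1, 1.1, -0.7]
grip_width: 0.504
```

Emit:
step_arm --xyz '[[0,0,-0.03],[0,0,0]]' --delta_rot '[[0,0,0],[0,0,0]]' --hand '[0.8,0.8]'

```text
clock: 22.97
ee_pos: [0.4564, 0.3516, 0.0485]
tcp_rot: [-0.0, 0.207, 0.978, 0.0]
wrist_force: [-2.3, 0.2, 4.2]
grip_width: 0.502
```

Emit:
step_arm --xyz '[[0,0,0],[0,0,0],[0,0,0],[0,0,0],[0,0,0.2],[0,0,0.6],[0,0,0.9],[0,0,0.9],[0,0,0.9],[0,-0.4,0.5],[-0.1,-0.8,0],[-0.1,-0.9,0]]' --delta_rot '[[0,0,0],[0,0,0],[0,0,0],[0,0,0],[0,0,0],[0,0,0],[0,0,0],[0,0,0],[0,0,0],[0,0,0],[0,0,0],[0,0,0]]' --hand '[0.45,0.35,0.2,0.1,0,0,0,0,0,0,0,0]'

```text
clock: 23.97
ee_pos: [0.4518, 0.2988, 0.1488]
tcp_rot: [0.001, 0.207, 0.978, 0.001]
wrist_force: [0.8, -0.3, 0.4]
grip_width: 0.998
```

Emit:
step_arm --xyz '[[-0.1,-0.9,0],[-0.1,-0.9,0],[-0.1,-0.9,0],[-0.1,-0.9,0],[-0.1,-0.9,0],[-0.1,-0.9,0],[-0.1,-0.9,0],[-0.1,-0.9,0],[-0.1,-0.9,0],[-0.1,-0.9,0],[0,-0.9,0],[0,-0.9,0]]' --delta_rot '[[0,0,0],[0,0,0],[0,0,0],[0,0,0],[0,0,0],[0,0,0],[0,0,0],[0,0,0],[0,0,0],[0,0,0],[0,0,0],[0,0,0]]' --hand '[0,0,0,0,0,0,0,0,0,0,0,0]'

```text
clock: 24.97
ee_pos: [0.4257, 0.0271, 0.1475]
tcp_rot: [-0.0, 0.208, 0.978, 0.0]
wrist_force: [0.0, -0.2, -0.0]
grip_width: 1.002
```

Emit:
step_arm --xyz '[[0,-0.9,0],[0,-0.6,0],[0,-0.1,-0.4],[0,0,-0.4],[0,0,0]]' --delta_rot '[[0,0,0],[0,0,0],[0,0,0],[0,0,0],[0,0,0]]' --hand '[0,0,0,0,0]'

```text
clock: 25.38
ee_pos: [0.4244, -0.0106, 0.1252]
tcp_rot: [-0.002, 0.207, 0.978, -0.001]
wrist_force: [-0.2, -0.0, -0.5]
grip_width: 1.003
```

```bash
python3 - <<'E'
from h import *
im,d=r.get_image("side");w=cloud("side",d);e=r.sense()["ee_pos"]
print(e,"dish",fit([w],.083,.092,.027,(.426,-.011)),fit([w],.067,.078,.03,(.425,-.0125)),"tin",fit([w],.082,.097,.022,(.456,.352)))
E
```

```text
[ 0.42490692 -0.01028948  0.12601569] dish (array([ 0.4262, -0.0104]), 180, np.float64(0.0015)) (array([ 0.4253, -0.0128]), 117, np.float64(0.0005)) tin (array([0.4557, 0.3479]), 62, np.float64(0.0011))
```

Emit:
step_arm --xyz '[[0.04,-0.02,-0.5],[0,0,-0.7],[0,0,-0.7],[0,0,-0.6],[0,0,-0.3],[0,0,-0.15],[0,0,-0.08],[0,0,0],[0,0,0],[0,0,0],[0,0,0]]' --delta_rot '[[0,0,0],[0,0,0],[0,0,0],[0,0,0],[0,0,0],[0,0,0],[0,0,0],[0,0,0],[0,0,0],[0,0,0],[0,0,0]]' --hand '[0,0,0,0,0,0,0,0,0.15,0.25,0.3]' --grip_force 25

```text
clock: 26.35
ee_pos: [0.428, -0.0115, 0.0526]
tcp_rot: [0.001, 0.207, 0.978, 0.0]
wrist_force: [-0.4, 1.0, -0.6]
grip_width: 0.7
```

Emit:
step_arm --xyz '[[0,0,0],[0,0,0],[0,0,0],[0,0,0],[0,0,0],[0,0,0]]' --delta_rot '[[0,0,0],[0,0,0],[0,0,0],[0,0,0],[0,0,0],[0,0,0]]' --hand '[0.35,0.4,0.45,0.6,0.6,0.6]'

```text
clock: 26.85
ee_pos: [0.428, -0.0115, 0.0528]
tcp_rot: [0.0, 0.207, 0.978, 0.0]
wrist_force: [-1.0, -0.4, 6.7]
grip_width: 0.611
```

Emit:
step_arm --xyz '[[0,0,0.1],[0,0,0.2],[0,0,0.4],[0,0,0.6],[0,0,0.6],[0,0,0.5],[0.3,-0.2,0.3],[0.6,-0.42,0],[0.7,-0.5,0],[0.7,-0.5,0],[0.7,-0.5,0],[0.7,-0.5,0]]' --delta_rot '[[0,0,0],[0,0,0],[0,0,0],[0,0,0],[0,0,0],[0,0,0],[0,0,0],[0,0,0],[0,0,0],[0,0,0],[0,0,0],[0,0,0]]' --hand '[0.6,0.6,0.6,0.6,0.6,0.6,0.6,0.6,0.6,0.6,0.6,0.6]'

```text
clock: 27.85
ee_pos: [0.5214, -0.0782, 0.1199]
tcp_rot: [0.0, 0.207, 0.978, -0.0]
wrist_force: [-0.2, 0.8, 0.4]
grip_width: 0.615
```

Emit:
step_arm --xyz '[[0.7,-0.5,0],[0.7,-0.5,0],[0.7,-0.5,0],[0.7,-0.5,0],[0.7,-0.5,0],[0.7,-0.5,0],[0.6,-0.42,0],[0.3,-0.18,0],[0,0,0],[0,0,0]]' --delta_rot '[[0,0,0],[0,0,0],[0,0,0],[0,0,0],[0,0,0],[0,0,0],[0,0,0],[0,0,0],[0,0,0],[0,0,0]]' --hand '[0.6,0.6,0.6,0.6,0.6,0.6,0.6,0.6,0.6,0.6]'

```text
clock: 28.68
ee_pos: [0.6471, -0.1673, 0.1192]
tcp_rot: [-0.001, 0.207, 0.978, -0.0]
wrist_force: [-0.1, -0.7, -0.5]
grip_width: 0.618
```

```bash
python3 look.py side 200 440 120 320 s8; python3 - <<'E'
from h import *
w=cloud("side",np.load("last.npy"));e=r.sense()["ee_pos"]
m=(np.hypot(w[...,0]-e[0],w[...,1]-e[1])<.05)&(w[...,2]>.1)&(w[...,2]<.25);zb=np.percentile(w[m][:,2],1)
print(e,zb,"dish",fit([w],zb+.003,zb+.012,.027,e[:2]),"jar",fit([w],.067,.078,.03,(.425,-.0125)))
E
```

```text
28.7333 [ 0.6469 -0.1667  0.1193] [-0.32  0.48  0.72  1.53 -0.33  1.26  1.6 ]
[ 0.64687403 -0.16671133  0.11929866] 0.14644019410413706 dish (array([ 0.6453, -0.1702]), 119, np.float64(0.0016)) jar (array([ 0.4258, -0.0123]), 292, np.float64(0.0017))
```

View pics/s8.png

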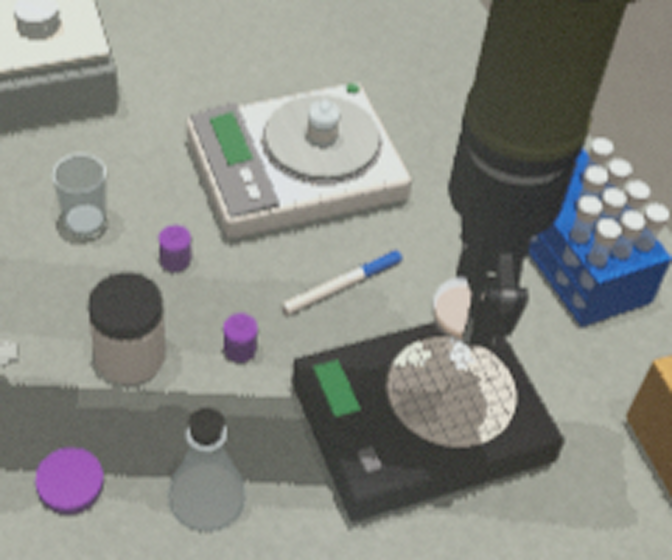

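The dish is held level over the window at (465,305). The jar stands alone at (128,330), the tin is on the hotplate and the bottle is on the balance. Lowering the dish.

Emit:
step_arm --xyz '[[0.1,0,-0.4],[0,0,-0.6],[0,0,-0.7],[0,0,-0.7],[0,0,-0.6],[0,0,-0.4],[0,0,-0.25],[0,0,-0.12],[0,0,-0.08],[0,0,-0.05],[0,0,0]]' --delta_rot '[[0,0,0],[0,0,0],[0,0,0],[0,0,0],[0,0,0],[0,0,0],[0,0,0],[0,0,0],[0,0,0],[0,0,0],[0,0,0]]' --hand '[0.6,0.6,0.6,0.6,0.6,0.6,0.6,0.6,0.6,0.6,0.6]'

```text
clock: 29.65
ee_pos: [0.6505, -0.1673, 0.0226]
tcp_rot: [0.001, 0.207, 0.978, 0.0]
wrist_force: [-0.1, -0.7, -0.5]
grip_width: 0.615
```

Emit:
step_arm --xyz '[[0,0,-0.05],[0,0,-0.03],[0,0,0]]' --delta_rot '[[0,0,0],[0,0,0],[0,0,0]]' --hand '[0.6,0.6,0.6]'

```text
clock: 29.9
ee_pos: [0.6501, -0.1672, 0.0202]
tcp_rot: [0.0, 0.207, 0.978, 0.0]
wrist_force: [0.2, -0.0, -0.7]
grip_width: 0.617
```

Emit:
step_arm --xyz '[[0,0,-0.04],[0,0,-0.03],[0,0,-0.03],[0,0,0]]' --delta_rot '[[0,0,0],[0,0,0],[0,0,0],[0,0,0]]' --hand '[0.6,0.6,0.6,0.6]'

```text
clock: 30.23
ee_pos: [0.6499, -0.1671, 0.0173]
tcp_rot: [-0.0, 0.207, 0.978, 0.0]
wrist_force: [-0.4, -0.0, 0.1]
grip_width: 0.61
```

Emit:
step_arm --xyz '[[0,0,-0.03],[0,0,0]]' --delta_rot '[[0,0,0],[0,0,0]]' --hand '[0.6,0.6]'

```text
clock: 30.4
ee_pos: [0.6501, -0.1672, 0.017]
tcp_rot: [0.0, 0.207, 0.978, 0.0]
wrist_force: [-0.4, -0.2, 1.1]
grip_width: 0.613
```

Emit:
step_arm --xyz '[[0,0,-0.03],[0,0,0]]' --delta_rot '[[0,0,0],[0,0,0]]' --hand '[0.6,0.6]'

```text
clock: 30.57
ee_pos: [0.6501, -0.1671, 0.0169]
tcp_rot: [0.0, 0.207, 0.978, 0.0]
wrist_force: [-1.6, 0.1, 4.8]
grip_width: 0.614
```

Emit:
step_arm --xyz '[[0,0,0],[0,0,0],[0,0,0],[0,0,0],[0,0,0.2],[0,0,0.5],[0,0,0.8],[0,0,0.9],[0,0,0.9],[0,0,0.6],[-0.4,0.28,0],[-0.8,0.55,0]]' --delta_rot '[[0,0,0],[0,0,0],[0,0,0],[0,0,0],[0,0,0],[0,0,0],[0,0,0],[0,0,0],[0,0,0],[0,0,0],[0,0,0],[0,0,0]]' --hand '[0.35,0.25,0.1,0,0,0,0,0,0,0,0,0]'

```text
clock: 31.57
ee_pos: [0.6222, -0.1488, 0.1165]
tcp_rot: [0.003, 0.208, 0.978, -0.001]
wrist_force: [-0.8, 0.0, 0.0]
grip_width: 1.003
```

Emit:
step_arm --xyz '[[-0.8,0.55,0],[-0.9,0.62,0],[-0.9,0.62,0],[-0.9,0.62,0],[-0.9,0.62,0],[-0.9,0.62,0],[-0.9,0.62,0],[-0.8,0.55,0],[-0.5,0.35,0],[-0.2,0.15,0],[0,0,0],[0,0,0]]' --delta_rot '[[0,0,0],[0,0,0],[0,0,0],[0,0,0],[0,0,0],[0,0,0],[0,0,0],[0,0,0],[0,0,0],[0,0,0],[0,0,0],[0,0,0]]' --hand '[0,0,0,0,0,0,0,0,0,0,0,0]'

```text
clock: 32.57
ee_pos: [0.4285, -0.0138, 0.1143]
tcp_rot: [0.001, 0.208, 0.978, 0.001]
wrist_force: [0.3, -0.4, 0.7]
grip_width: 0.998
```

```bash
python3 - <<'E'
from h import *
im,d=r.get_image("side");w=cloud("side",d);e=r.sense()["ee_pos"]
print(e,"jar",fit([w],.067,.078,.03,(.425,-.0125)),fit([w],.02,.06,.031,(.425,-.0125)),"dish",fit([w],.047,.056,.027,(.648,-.167)))
E
```

```text
[ 0.42869907 -0.01419542  0.11421365] jar (array([ 0.4257, -0.0121]), 247, np.float64(0.0017)) (array([ 0.4256, -0.0127]), 278, np.float64(0.0003)) dish (array([ 0.6472, -0.168 ]), 183, np.float64(0.0017))
```

Emit:
step_arm --xyz '[[-0.12,0.06,-0.4],[0,0,-0.6],[0,0,-0.7],[0,0,-0.7],[0,0,-0.6],[0,0,-0.4],[0,0,-0.25],[0,0,-0.15],[0,0,-0.08],[0,0,0],[0,0,0]]' --delta_rot '[[0,0,0],[0,0,0],[0,0,0],[0,0,0],[0,0,0],[0,0,0],[0,0,0],[0,0,0],[0,0,0],[0,0,0],[0,0,0]]' --hand '[0,0,0,0,0,0,0,0,0,0,0.1]' --grip_force 60

```text
clock: 33.53
ee_pos: [0.4251, -0.0119, 0.017]
tcp_rot: [0.0, 0.207, 0.978, 0.0]
wrist_force: [0.2, 0.2, 0.6]
grip_width: 0.907
```

Emit:
step_arm --xyz '[[0,0,0],[0,0,0],[0,0,0],[0,0,0],[0,0,0],[0,0,0],[0,0,0]]' --delta_rot '[[0,0,0],[0,0,0],[0,0,0],[0,0,0],[0,0,0],[0,0,0],[0,0,0]]' --hand '[0.2,0.25,0.3,0.35,0.5,0.6,0.6]'

```text
clock: 34.12
ee_pos: [0.4254, -0.0114, 0.0178]
tcp_rot: [0.0, 0.207, 0.978, 0.001]
wrist_force: [-1.6, 1.1, 8.6]
grip_width: 0.691
```

Emit:
step_arm --xyz '[[0,0,0.1],[0,0,0.2],[0,0,0.4],[0,0,0.6],[0,0,0.8],[0,0,0.9],[0,0,0.9],[0,0,0.8],[0.2,-0.25,0.5],[0.4,-0.5,0.2],[0.5,-0.7,0],[0.5,-0.7,0]]' --delta_rot '[[0,0,0],[0,0,0],[0,0,0],[0,0,0],[0,0,0],[0,0,0],[0,0,0],[0,0,0],[0,0,0],[0,0,0],[0,0,0],[0,0,0]]' --hand '[0.6,0.6,0.6,0.6,0.6,0.6,0.6,0.6,0.6,0.6,0.6,0.6]'

```text
clock: 35.12
ee_pos: [0.4652, -0.066, 0.1529]
tcp_rot: [0.001, 0.207, 0.978, 0.001]
wrist_force: [-0.3, -0.2, -2.3]
grip_width: 0.693
```

Emit:
step_arm --xyz '[[0.5,-0.7,0],[0.5,-0.7,0],[0.5,-0.7,0],[0.5,-0.7,0],[0.2,-0.8,0],[0,-0.8,0],[-0.3,-0.8,0],[-0.4,-0.8,0],[-0.4,-0.8,0],[-0.4,-0.8,0],[-0.4,-0.8,0],[-0.4,-0.8,0]]' --delta_rot '[[0,0,0],[0,0,0],[0,0,0],[0,0,0],[0,0,0],[0,0,0],[0,0,0],[0,0,0],[0,0,0],[0,0,0],[0,0,0],[0,0,0]]' --hand '[0.6,0.6,0.6,0.6,0.6,0.6,0.6,0.6,0.6,0.6,0.6,0.6]'

```text
clock: 36.12
ee_pos: [0.4613, -0.2963, 0.1521]
tcp_rot: [0.0, 0.207, 0.978, 0.0]
wrist_force: [-0.6, -0.3, -2.4]
grip_width: 0.692
```

Emit:
step_arm --xyz '[[-0.2,-0.8,0],[-0.2,-0.8,0],[-0.15,-0.5,0],[0,-0.12,0],[0,0,0],[0,0,0]]' --delta_rot '[[0,0,0],[0,0,0],[0,0,0],[0,0,0],[0,0,0],[0,0,0]]' --hand '[0.6,0.6,0.6,0.6,0.6,0.6]'

```text
clock: 36.62
ee_pos: [0.4487, -0.3501, 0.1516]
tcp_rot: [-0.0, 0.207, 0.978, 0.001]
wrist_force: [-0.1, -0.2, -2.0]
grip_width: 0.692
```

```bash
python3 look.py side 200 400 160 420 s9; python3 - <<'E'
from h import *
w=cloud("side",np.load("last.npy"));e=r.sense()["ee_pos"]
print(e,"jar",fit([w],.145,.185,.031,e[:2]))
m=(np.hypot(w[...,0]-e[0],w[...,1]-e[1])<.05)&(w[...,2]>.09)&(w[...,2]<.25);print(np.percentile(w[m][:,2],[0,1,5]))
E
```

```text
36.6667 [ 0.449  -0.3496  0.1515] [-0.22  0.26  0.98  1.75 -0.23  1.25  1.97]
[ 0.44896949 -0.34964902  0.15150304] jar (array([ 0.4486, -0.3511]), 166, np.float64(0.0001))
[0.13443026 0.1355976  0.14006164]
```

View pics/s9.png

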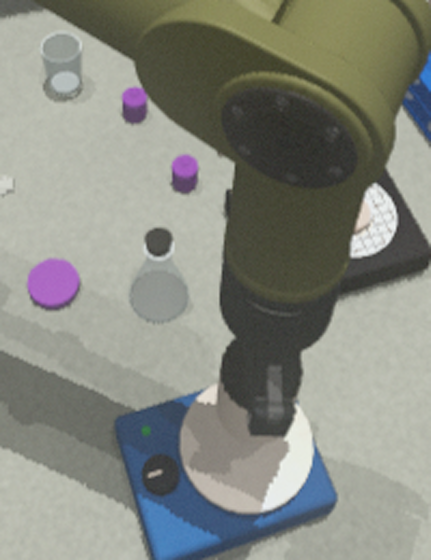

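The jar is upright over the stirrer plate at (245,420); the flask and beaker are in place. Lowering.

Emit:
step_arm --xyz '[[-0.1,-0.08,-0.3],[0,0,-0.5],[0,0,-0.6],[0,0,-0.5],[0,0,-0.35],[0,0,-0.2],[0,0,-0.1],[0,0,-0.05],[0,0,0]]' --delta_rot '[[0,0,0],[0,0,0],[0,0,0],[0,0,0],[0,0,0],[0,0,0],[0,0,0],[0,0,0],[0,0,0]]' --hand '[0.6,0.6,0.6,0.6,0.6,0.6,0.6,0.6,0.6]'

```text
clock: 37.42
ee_pos: [0.4459, -0.3534, 0.0867]
tcp_rot: [0.0, 0.207, 0.978, -0.0]
wrist_force: [1.3, 0.4, -1.6]
grip_width: 0.684
```

Emit:
step_arm --xyz '[[0,0,-0.04],[0,0,-0.03],[0,0,0]]' --delta_rot '[[0,0,0],[0,0,0],[0,0,0]]' --hand '[0.6,0.6,0.6]'

```text
clock: 37.67
ee_pos: [0.446, -0.3533, 0.0851]
tcp_rot: [0.0, 0.207, 0.978, 0.0]
wrist_force: [-1.0, -0.4, -2.4]
grip_width: 0.69
```

Emit:
step_arm --xyz '[[0,0,-0.04],[0,0,-0.04],[0,0,-0.03],[0,0,0]]' --delta_rot '[[0,0,0],[0,0,0],[0,0,0],[0,0,0]]' --hand '[0.6,0.6,0.6,0.6]'

```text
clock: 38.0
ee_pos: [0.4458, -0.3532, 0.082]
tcp_rot: [0.0, 0.207, 0.978, 0.0]
wrist_force: [0.6, -0.0, -2.2]
grip_width: 0.692
```

Emit:
step_arm --xyz '[[0,0,-0.03],[0,0,0]]' --delta_rot '[[0,0,0],[0,0,0]]' --hand '[0.6,0.6]'

```text
clock: 38.17
ee_pos: [0.4458, -0.3532, 0.082]
tcp_rot: [0.0, 0.207, 0.978, 0.0]
wrist_force: [-1.3, 2.5, 4.1]
grip_width: 0.691
```

Contact. I release, lift well clear and look.

Emit:
step_arm --xyz '[[0,0,0],[0,0,0],[0,0,0],[0,0,0],[0,0,0.2],[0,0,0.5],[0,0,0.8],[0,0,0.9],[0,0,0.9],[0,0,0.9],[0,0,0.9],[0,0,0.3]]' --delta_rot '[[0,0,0],[0,0,0],[0,0,0],[0,0,0],[0,0,0],[0,0,0],[0,0,0],[0,0,0],[0,0,0],[0,0,0],[0,0,0],[0,0,0]]' --hand '[0.25,0.15,0.05,0,0,0,0,0,0,0,0,0]'

```text
clock: 39.17
ee_pos: [0.4471, -0.3548, 0.2207]
tcp_rot: [0.003, 0.208, 0.978, -0.001]
wrist_force: [-0.6, 0.1, 0.6]
grip_width: 1.001
```

Emit:
step_arm --xyz '[[0.5,0.5,0],[0.7,0.7,0],[0.7,0.7,0],[0.7,0.7,0],[0.7,0.7,0],[0.5,0.5,0],[0.2,0.2,0],[0,0,0]]' --delta_rot '[[0,0,0],[0,0,0],[0,0,0],[0,0,0],[0,0,0],[0,0,0],[0,0,0],[0,0,0]]' --hand '[0,0,0,0,0,0,0,0]'

```text
clock: 39.83
ee_pos: [0.5469, -0.2515, 0.2159]
tcp_rot: [-0.0, 0.206, 0.979, -0.0]
wrist_force: [-0.8, 0.1, 0.1]
grip_width: 0.996
```

```bash
python3 - <<'E'
from h import *
W=[]
for n in("side","top"):
    im,d=r.get_image(n);W.append(cloud(n,d))
    cv2.imwrite(f"pics/{n}_end.png",im)
for nm,z0,z1,R,c in(("bottle",.05,.068,.0145,(.67,.132)),("tin",.082,.097,.022,(.456,.352)),("dish",.047,.056,.027,(.648,-.167)),("jar",.07,.12,.031,(.446,-.353)),("jarlid",.13,.142,.03,(.446,-.353)),("flask",.095,.11,.012,(.433,-.154))):
    print(nm,c,[fit([w],z0,z1,R,c) for w in W])
print(r.sense()["ee_pos"],r.sense()["clock"])
E
```

```text
bottle (0.67, 0.132) [(array([0.6702, 0.13  ]), 55, np.float64(0.0003)), (array([0.6675, 0.132 ]), 24, np.float64(0.0062))]
tin (0.456, 0.352) [(array([0.4563, 0.349 ]), 107, np.float64(0.001)), (array([0.4541, 0.3495]), 94, np.float64(0.002))]
dish (0.648, -0.167) [(array([ 0.6478, -0.1672]), 12, np.float64(0.0004)), (array([ 0.648 , -0.1677]), 147, np.float64(0.0051))]
jar (0.446, -0.353) [(array([ 0.446 , -0.3544]), 328, np.float64(0.0001)), (array([ 0.4448, -0.3533]), 105, np.float64(0.0017))]
jarlid (0.446, -0.353) [(array([ 0.4458, -0.355 ]), 417, np.float64(0.0016)), (array([ 0.4446, -0.3539]), 151, np.float64(0.0017))]
flask (0.433, -0.154) [(array([ 0.4384, -0.1637]), 112, np.float64(0.001)), (array([ 0.433, -0.154]), 0, np.float64(nan))]
[ 0.54467434 -0.25457932  0.21631371] 39.9333
  return _methods._mean(a, axis=axis, dtype=dtype,
  ret = ret.dtype.type(ret / rcount)
```

View pics/top_end.png

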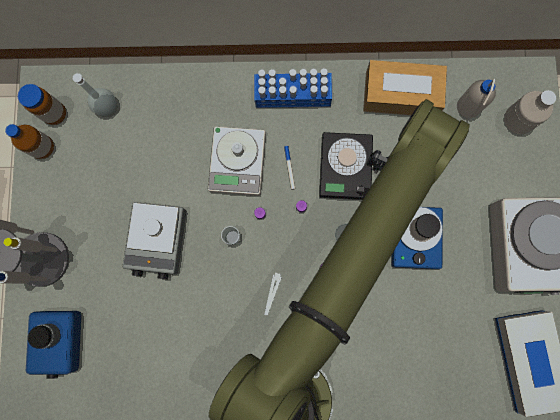

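View pics/side_end.png

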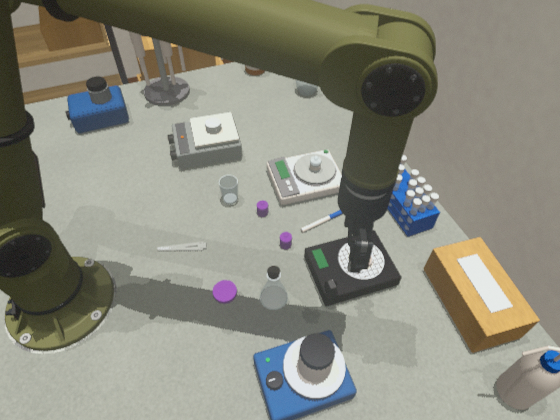

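The top view shows the bottle (237,150), tin (154,228), dish (348,158) and jar (428,225) each centred on its instrument. The beaker (231,236) has not moved, and in the side view neither has the flask (273,290). The arm touches nothing.

```bash
python3 -c "
from workcell import r
print(r.hand_in(), r.sense()['clock'])"
```

```text
the job is handed in; nothing more can be done
the job is handed in; nothing more can be done
```

The stack is apart and the job is handed in at about 40 s of the 106 s allowed. The bottle is on the balance pan, the tin on the hotplate, the dish on the light-box window and the jar on the stirrer. I set each one down until I felt light contact, then released it.

**Final checks:** the last pictures show all four upright on their instruments. Fitted positions are within about 3 mm of the measured centres. The beaker and flask look unmoved, and the open gripper is clear of everything.

**Problems and disagreements:**
- **Tool height:** the first grasp caught only the bottle's knob, because the finger tips sit about 30 mm higher than the reported tool height. I released the knob, confirmed the offset with a light touch on the bench, and corrected all later moves. The stack had not shifted.
- **Noisy fits:** the final fits from the top camera were noisy for the bottle and dish. The two cameras disagree by up to 3 mm, and the tin's y reads about 3 mm short of its target.
- **Flask:** its position check was no use: the arm hid it from the top camera and the side fit was poor. I judged it by eye from the side picture.

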